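# Put the microtome accessories back into their foam-lined case

## Robot

A 6-joint arm with a two-finger parallel gripper is mounted at the origin on the work surface. World frame = base frame: x ahead of the robot, y to its left, z up, the work surface at z = 0. Lengths are in mm, angles in rad, forces in N, time in s.
With the tool pointing down it reaches from about 275 to 750 mm from the base axis. Payload 10.2 kg.
Tool frame: the origin (TCP) lies at the very end of the fingers, on their centre line; the grasp point (between the pads) lies 19 mm behind it; z points along the fingers, y is the line along which they close (so a half turn about z gives the same grasp; the last joint's range is limited). The gripper opens to 85 mm and grips with 20 to 120 N. Pads are 22 mm wide; open, the fingers measure 114 mm over their backs; the gripper's body (76 mm by 85 mm) begins 54 mm behind the grasp point. The pads swing forward as they close: fully open they stand 13 mm farther back than shut.
Start: joints at [0.903, 0.313, 1.498, -0, 1.331, -0.223], TCP at [225.909, 473.916, 231.294] pointing down, gripper open.
Joint ranges: [-2.94, 2.94], [-0.97, 2.17], [0.19, 2.56], [-1.23, 4.37], [0.02, 3.11], [-2.88, 2.88]. Speed limits (rad/s): [2.39, 2.39, 3.01, 3.14, 3.14, 3.14].

## Interface

Orientations are given as a unit quaternion [w, x, y, z].
In Python, from rig import ctrl gives the robot as it stands.
- The arm moves only by the tool step_arm, never from a script. Its argument "increments" is a list of rows, each a list of 3 entries, a list of its own where there are three numbers: the shift along the tool's x, y, z in cm, then the turn, a rotation vector about the tool's x, y, z in degrees, then the opening in per cent of the stroke, from 0 (shut) to 100 (fully open). A call has 1 to 8 rows; each row is the pose to reach, as a shift and turn from the pose commanded when the call began, along the tool's axes at that moment; what a row does not reach only later rows make up. A row lasts 1/8 s, in which the tool goes at most 62.5 mm and 10.7 degrees, less where a joint would pass 70% of its speed; a pose out of reach is approached as far as the arm can. A call with a gripper value outside its range is refused whole. The fingers move at their own pace and stop on an object; "squeeze" is the grip in N (left out, the last holds). Time passes only in rows, so rows that repeat a pose let the fingers close. It gives the time, the measured TCP pose, the force, the opening and the grip force at its end, in the units of the state.
- ctrl.sense(): the state, without advancing time (a new reading comes with each control period).
- ctrl.capture(name): name is "scene" or "top" or "wrist"; returns a dict with "img" (420x560x3 uint8, red, green, blue), "fx", "fy", "cx", "cy" (pixels), "extrinsics" (4x4, takes a point from camera to world coordinates). Camera axes: x right, y down, z forward; pixel columns grow to the right and rows downward; lengths in mm; the calibration is good to about 2 mm. The wrist camera is an equidistant fisheye: a pixel r from the principal point sees the ray r / f radians off the axis. A picture is of the moment at which its call begins. There is no depth.
- ctrl.finish_job(): hands the job in; it is judged then, once.
The state is a dict: "time_s": time; "joints": joint angles; "dq": joint speeds; "tau": joint torques, N m; "eef_pos": TCP position; "ee_rot": TCP orientation; "force": force on the tool from outside, world axes, zero at the start; "wrist_torque": the same for the moment, N m; "grip_width": opening from 0.0 (shut) to 1.0 (fully open); "grip_force": force on a finger pad.
Only numpy, scipy, OpenCV 4.12 (cv2) and the standard library are available. Lean on these libraries where they do the work, as an engineer would, in place of code of your own. Each camera call takes 0.05 s, during which the arm holds its last target. There are 200 camera calls.

## Task

Two accessories of the microtome belong in the foam-lined case: the small round specimen chuck and the short block clamp. Press each one, stem up, into the cutout of its own shape until it is fully home, its body flush with the foam. The wider chuck and the longer clamp beside them do not fit this case and are not wanted.

Things in the scene. Friction and masses are not known exactly. Their poses are not given: they have to be found in the camera images.
- small_chuck: Small round bare-metal specimen chuck: disc 52 mm across, 28 mm high, with a dark upright round stem on its centre, 20 mm across and 40 mm high (68 mm in all); grip it by the stem. 0.15 kg. Origin: centre of the disc's underside, z up. Stands loose on the bench. A wider one (disc 80 mm, same stem) is a bystander.
- short_clamp: Short bare-metal block clamp: block 76 mm long (x), 40 mm wide (y), 28 mm high, with a dark upright rib on its centre, 40 mm long (x), 16 mm thick (y), 40 mm high (68 mm in all); grip it across the rib. 0.17 kg. Origin: centre of the underside, z up. Stands loose on the bench. A longer one (block 112 mm, same width and rib) is a bystander.
- round_pocket (a point): Floor centre of the round cutout, 74 mm across, 28 mm deep, in a fixed case (160 by 290 mm, 34 mm high, dark foam over a pale layer); z up, case's long side along y. Springy lips, bevelled from 72 mm down, narrow it to 48 mm: a chuck set in loosely stays over 4 mm proud; push it down (some 3 to 10 N) to the floor, where the lips hold it and its disc is flush with the foam, the stem standing above.
- oblong_pocket (a point): Floor centre of the oblong cutout in the same case, 95 mm in -y from the round one; x along its length, y across, z up. 98 mm (x) by 62 mm (y), 28 mm deep; the same lips on its long sides narrow it to 36 mm: push the clamp down likewise, either way round. 85 mm farther in -y a small steel key lies below the foam's top in its own slot and stays there.
Not all that is in view belongs to the job. What is shaped like the short_clamp but blue or orange is not meant.

How it is judged (in metres and radians):
At the end, for the whole second after the job is handed in: The small chuck is in the round cutout and the short clamp in the oblong one, each within 15 mm of the cutout's centre, its underside less than 4 mm above the cutout's floor, stem upright within 10 degrees, at rest (horizontal distance between small_chuck and round_pocket below 0.015 m and z of small_chuck in the frame of round_pocket below 0.004 m and angle between each of small_chuck, short_clamp's own z axis and vertical below 0.17 rad and linear speed of each of small_chuck, short_clamp below 0.02 m/s and horizontal distance between short_clamp and oblong_pocket below 0.015 m and z of short_clamp in the frame of oblong_pocket below 0.004 m); the robot touches nothing.
It also fails if it takes over 61 s, if anything falls off the work surface, if the arm or the gripper's body presses on something with over 40 N, if the wrist force passes 120 N, or if a joint passes its speed limit or range.

## Working session

There is one attempt and no reset: what is moved stays moved. The work goes in short steps, Python scripts to look and compute and a tool call to move; the robot and the scene stay as the last step left them, time stands still between calls to the robot, and variables do not carry over. Pictures are saved under pics/ and viewed, at most 10 in all, crops included, and the job is handed in when it is done.

Besides the shell and the picture viewer there is one more tool, called after "Call:" as a command line: name --argument value ..., lists and objects as JSON in quotes. step_arm: Moves the arm, as the interface text tells. Its arguments: {"type":"object","properties":{"increments":{"type":"array"},"squeeze":{"type":"number"}},"required":["increments"]}

```bash
mkdir -p pics
python3 - <<'E'
from rig import ctrl
import cv2,numpy as np,pickle
for n in("top","scene"):
    c=ctrl.capture(n);pickle.dump(c,open(f"{n}.pkl","wb"))
    cv2.imwrite(f"pics/{n}0.png",c["img"][:,:,::-1])
    print(n,c["fx"],c["cx"],c["cy"],np.round(c["extrinsics"],3).tolist())
s=ctrl.sense();print(s)
E
```

```text
top 537.719255113186 276.68130388624616 212.73354184254623 [[0.02, -0.997, 0.078, 510.894], [-0.999, -0.022, -0.026, -57.078], [0.027, -0.077, -0.997, 1285.833], [0.0, 0.0, 0.0, 1.0]]
scene 501.9284605850787 276.35927300957513 213.0768840157206 [[0.426, 0.714, -0.555, 1149.622], [0.905, -0.328, 0.272, -374.16], [0.012, -0.618, -0.786, 850.122], [0.0, 0.0, 0.0, 1.0]]
{'time_s': 0.1, 'joints': array([ 9.02612204e-01,  3.13377595e-01,  1.49833085e+00, -1.85119700e-05,
        1.33100424e+00, -2.23413490e-01]), 'dq': array([ 0.00110021, -0.00057704, -0.00142409, -0.00057471,  0.00197336,
        0.00112158]), 'tau': array([ 3.00334090e-03, -4.12901509e+01, -2.60141838e+01, -1.72582295e-04,
        3.05559333e-03, -3.03758588e-05]), 'eef_pos': array([225.76294873, 473.73427735, 230.81211456]), 'ee_rot': array([-2.33355096e-04,  2.20554641e-01,  9.75374460e-01, -5.09158682e-04]), 'force': array([ 0.48720607, -0.40598121,  0.25258311]), 'wrist_torque': array([-0.02911479, -0.02123476,  0.00965561]), 'grip_force': 0.0, 'grip_width': 1.0043486524866487}
```

View pics/top0.png

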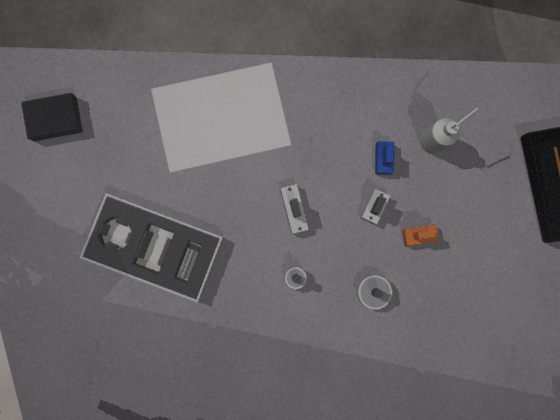

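View pics/scene0.png

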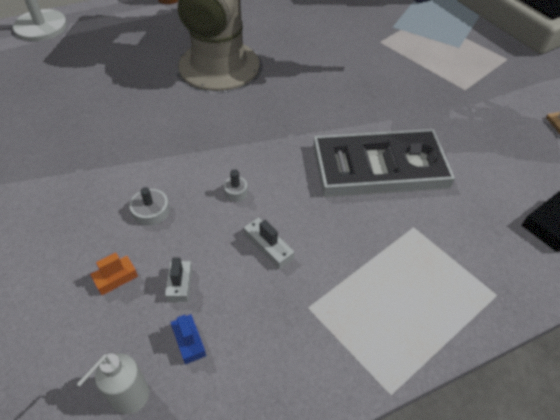

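Candidates in the top view: chucks at (296,278) (small) and (375,292) (wide), and bare-metal clamps at (376,206) (short) and (294,209) (long). Blue (385,157) and orange (421,235) are not meant. Case cutouts: round (118,235), oblong (155,250), key slot (190,261). I'll measure sizes and enlarge a crop to confirm.

```bash
cat > h.py <<'E'
import numpy as np,cv2,pickle
def ray(c,u,v):
    d=np.array([(u-c["cx"])/c["fx"],(v-c["cy"])/c["fy"],1.])
    E=c["extrinsics"];return E[:3,3],E[:3,:3]@d
def fray(c,u,v):
    p=np.array([(u-c["cx"])/c["fx"],(v-c["cy"])/c["fy"]]);r=np.hypot(*p)+1e-12
    E=c["extrinsics"];return E[:3,3],E[:3,:3]@np.r_[p/r*np.sin(r),np.cos(r)]
def plane(o_d,z):
    o,d=o_d;return o+d*(z-o[2])/d[2]
def proj(c,P):
    E=c["extrinsics"];q=E[:3,:3].T@(np.array(P,float)-E[:3,3]);return q[:2]/q[2]*c["fx"]+[c["cx"],c["cy"]]
E
python3 - <<'E'
from h import *
c=pickle.load(open("top.pkl","rb"));g=cv2.cvtColor(c["img"],cv2.COLOR_RGB2GRAY)
s=pickle.load(open("scene.pkl","rb"))
print("tcp",proj(c,[226,474,231]),proj(s,[226,474,231]),"base",proj(s,[0,0,0]))
hsv=cv2.cvtColor(c["img"],cv2.COLOR_RGB2HSV)
for n,(u,v,R) in dict(small=(296,278,16),wide=(375,292,22),short=(376,206,22),long=(294,209,30)).items():
    m=np.zeros_like(g);cv2.circle(m,(u,v),R,255,-1)
    b=((g>115)&(m>0)).astype(np.uint8)
    cs=cv2.findContours(b,0,2)[0];P=np.vstack(cs)
    pts=np.array([plane(ray(c,*p[0]),28)[:2] for p in P],np.float32)
    r=cv2.minAreaRect(pts)
    d=((g<70)&(m>0)).astype(np.uint8);M=cv2.moments(d,True)
    st=plane(ray(c,M["m10"]/M["m00"],M["m01"]/M["m00"]),68)[:2]
    print(n,np.round(r[0]),np.round(r[1]),round(r[2],1),"circ",cv2.minEnclosingCircle(pts),"dark",np.round(st))
print("case: ")
m=np.zeros_like(g);m[185:305,75:228]=1
b=((g<70)&(m>0)).astype(np.uint8)
k=max(cv2.findContours(b,0,2)[0],key=cv2.contourArea)
pts=np.array([plane(ray(c,*p[0]),34)[:2] for p in k],np.float32);print(cv2.minAreaRect(pts),cv2.boundingRect(k))
for z,(u,v) in((6,(118,235)),(6,(155,250)),(6,(190,261))):print(plane(ray(c,u,v),z))
a=cv2.resize(c["img"][185:310,75:235],None,fx=4,fy=4,interpolation=2)[:480,:400]
a=cv2.resize(c["img"][185:310,75:225],(480,400),interpolation=2)
b=cv2.resize(c["img"][180:315,270:400],(320,332),interpolation=2);b=cv2.copyMakeBorder(b,0,68,0,0,0)
cv2.imwrite("pics/crop1.png",np.hstack([a,b])[:,:,::-1])
E
```

```text
tcp [-22.67271568 400.22082825] [425.75295955 -13.5157906 ] base [218.68187298  63.85883025]
small [ 462. -135.] [47. 68.] 66.8 circ ((458.8587341308594, -138.20648193359375), 35.60018539428711) dark [ 460. -135.]
wide [ 429. -321.] [77. 78.] 27.2 circ ((426.23309326171875, -319.6208190917969), 42.8031005859375) dark [ 430. -318.]
short [ 635. -308.] [70. 90.] 63.8 circ ((631.0928344726562, -319.369873046875), 46.82835388183594) dark [ 628. -319.]
long [ 626. -127.] [127. 137.] 36.7 circ ((619.3701171875, -129.61947631835938), 70.6395492553711) dark [ 617. -129.]
case: 
((522.6550903320312, 199.47232055664062), (277.05047607421875, 146.9347686767578), 70.5312728881836) (84, 198, 135, 101)
[550.06013052 283.55492484   6.        ]
[516.47320136 195.39179952   6.        ]
[492.21280745 112.27932636   6.        ]
```

View pics/crop1.png

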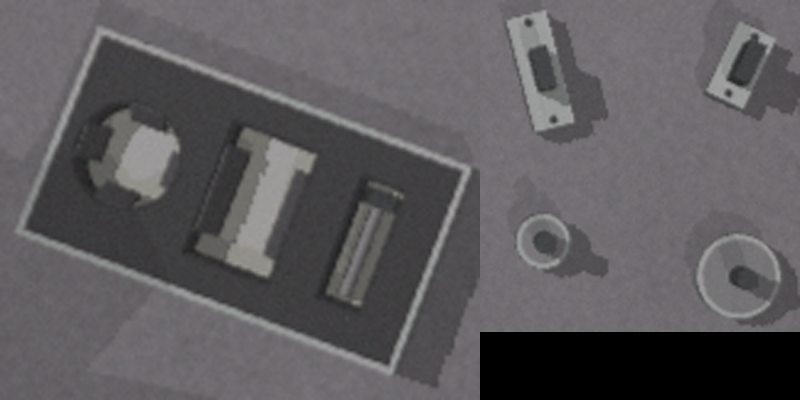

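The crop confirms it. The small chuck is at crop (543,241), with a disc about 54 px wide against 82 px for the wide one. The short clamp is at crop (742,65), and the long one is at (540,70). The case measures as stated. Next I'll move above the small chuck.

Call:
step_arm --increments '[[[-47.4,-45,5],[0,0,0],100],[[-47.4,-45,5],[0,0,0],100],[[-47.4,-45,5],[0,0,0],100],[[-47.4,-45,5],[0,0,0],100],[[-47.4,-45,5],[0,0,0],100],[[-47.4,-45,5],[0,0,0],100],[[-47.4,-45,5],[0,0,0],100],[[-47.4,-45,5],[0,0,0],100]]' --squeeze 60

```text
time_s: 1.1
eef_pos: [404.9, 6.4, 193.0]
ee_rot: [0.0, 0.221, 0.975, 0.0]
force: [1.1, 1.0, 0.2]
grip_width: 0.998
grip_force: 0.0
```

Call:
step_arm --increments '[[[-11,-10.4,1],[0,0,0],100],[[-11,-10.4,1],[0,0,0],100],[[-11,-10.4,1],[0,0,0],100],[[-11,-10.4,1],[0,0,0],100],[[-11,-10.4,1],[0,0,0],100]]'

```text
time_s: 1.72
eef_pos: [458.7, -131.8, 183.0]
ee_rot: [-0.0, 0.22, 0.975, 0.0]
force: [-0.7, -0.6, 0.7]
grip_width: 1.0
grip_force: 0.0
```

Run:
```python
from rig import ctrl
import cv2,pickle,numpy as np
c=ctrl.capture("wrist");s=ctrl.sense();c["tcp"]=s["eef_pos"];pickle.dump(c,open("w1.pkl","wb"))
cv2.imwrite("pics/w1.png",c["img"][:,:,::-1]);print(s["eef_pos"],c["fx"],c["cx"],c["cy"],np.round(c["extrinsics"],2).tolist())
```

```text
[ 458.82467444 -131.59729348  183.21374103] 325.19226210127806 275.68830899281477 206.88317302524715 [[0.43, 0.87, 0.24, 398.49], [0.9, -0.42, -0.11, -103.45], [0.0, 0.26, -0.96, 326.69], [0.0, 0.0, 0.0, 1.0]]
```

View pics/w1.png

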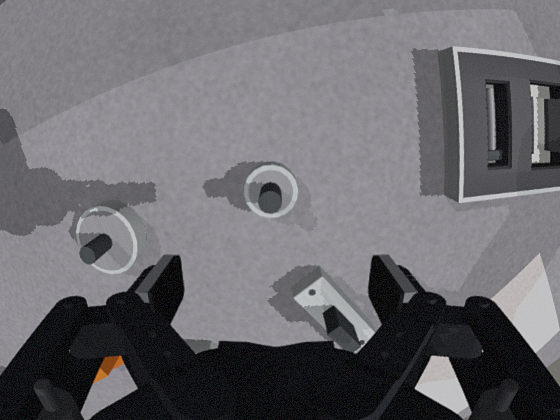

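The wrist view shows the small chuck with its disc rim at (271,190) and stem top at (270,200). The wide chuck is at (107,240), the long clamp at (335,315) and the case is at right.

Run:
```python
from h import *
c=pickle.load(open("w1.pkl","rb"));g=cv2.cvtColor(c["img"],cv2.COLOR_RGB2GRAY)
m=np.zeros_like(g);cv2.circle(m,(271,192),34,1,-1)
b=((g>150)&(m>0)).astype(np.uint8)
k=np.vstack(cv2.findContours(b,0,2)[0])
pts=np.array([plane(fray(c,*p[0]),28)[:2] for p in k],np.float32);print(cv2.minEnclosingCircle(pts),pts.min(0),pts.max(0))
print("stemtop",plane(fray(c,270,201),68))
```

```text
((458.33905029296875, -134.7357940673828), 32.21351623535156) [ 431.2244  -166.37114] [ 489.36856 -108.15708]
stemtop [ 455.70443796 -135.85409457   68.        ]
```

Call:
step_arm --increments '[[[-0.2,-0.4,6],[0,0,0],100],[[-0.2,-0.4,11],[0,0,0],100],[[-0.2,-0.4,14.5],[0,0,0],100],[[-0.2,-0.4,14.5],[0,0,0],100],[[-0.2,-0.4,14.5],[0,0,0],0],[[-0.2,-0.4,14.5],[0,0,0],0],[[-0.2,-0.4,14.5],[0,0,0],0],[[-0.2,-0.4,14.5],[0,0,0],0]]'

```text
time_s: 2.78
eef_pos: [459.5, -137.4, 38.9]
ee_rot: [0.001, 0.221, 0.975, -0.0]
force: [-1.1, 1.3, 4.5]
grip_width: 0.215
grip_force: 58.4
```

Call:
step_arm --increments '[[[0,0,-6],[0,0,0],0],[[0,0,-12],[0,0,0],0],[[11.6,34,-14],[0,0,0],0],[[11.6,34,-14],[0,0,0],0],[[11.6,34,-14],[0,0,0],0],[[11.6,34,-14],[0,0,0],0],[[11.6,34,-14],[0,0,0],0],[[11.6,34,-14],[0,0,0],0]]'

```text
time_s: 3.78
eef_pos: [500.4, 222.1, 178.2]
ee_rot: [-0.0, 0.22, 0.976, -0.0]
force: [0.6, -1.7, -2.3]
grip_width: 0.21
grip_force: 59.4
```

Call:
step_arm --increments '[[[0,2,0],[0,0,0],0],[[0,2,0],[0,0,0],0],[[0,2,0],[0,0,0],0]]'

```text
time_s: 4.15
eef_pos: [509.1, 236.9, 177.9]
ee_rot: [-0.0, 0.221, 0.975, -0.0]
force: [-0.2, -0.7, -1.3]
grip_width: 0.211
grip_force: 59.4
```

Run:
```python
from rig import ctrl
import cv2,pickle,numpy as np
c=ctrl.capture("wrist");s=ctrl.sense();c["tcp"]=s["eef_pos"];pickle.dump(c,open("w2.pkl","wb"))
cv2.imwrite("pics/w2.png",c["img"][:,:,::-1]);print(s["eef_pos"],s["grip_width"],s["grip_force"],s["force"])
```

```text
[509.20032865 236.76564329 178.05486087] 0.21350293876824547 59.41665709018707 [-0.61587749 -0.28140357 -1.58829928]
```

View pics/w2.png

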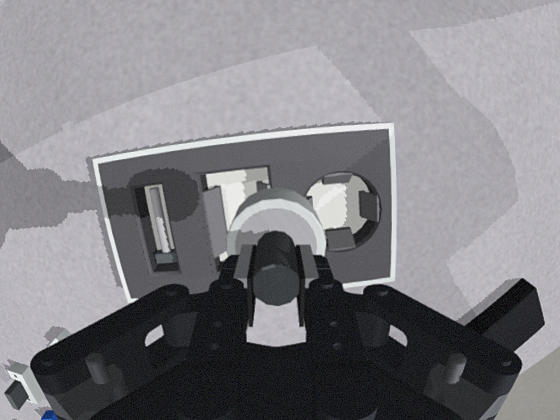

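The chuck hangs upright. The round cutout's rim spans about x 306–381, y 172–250. The case corners are (94,158), (393,124), (394,279) and (130,300).

Run:
```python
from h import *
c=pickle.load(open("w2.pkl","rb"))
P=[plane(fray(c,*p),34)[:2] for p in((94,158),(393,124),(394,279),(130,300))]
P=np.array(P);print(np.round(P,1));L=lambda a,b:np.linalg.norm(P[a]-P[b])
print("sides",L(0,1),L(1,2),L(0,3))
d=P[1]-P[0];print("yaw",np.degrees(np.arctan2(-d[0],d[1])))
q=np.array([plane(fray(c,*p),34)[:2] for p in((381,208),(345,172),(319,181),(373,182),(348,250),(374,238))],np.float32)
# least-squares circle
A=np.c_[2*q,np.ones(len(q))];x=np.linalg.lstsq(A,(q**2).sum(1),rcond=None)[0];print("round",x[:2],"r",np.sqrt(x[2]+x[:2]@x[:2]))
ob=np.array([plane(fray(c,*p),34)[:2] for p in((203,171),(269,166))]);print("obl end",ob,np.linalg.norm(ob[0]-ob[1]))
```

```text
[[396.9  90.8]
 [495.1 361.8]
 [643.3 309. ]
 [546.5  39.1]]
sides 288.2724400291809 157.3132273374501 158.35441886667346
yaw -19.933280728381845
round [552.65815755 286.32622514] r 38.90961052606803
obl end [[460.70131729 186.36109802]
 [483.04588606 242.2593102 ]] 60.1987531304305
```

Call:
step_arm --increments '[[[-1.8,6.2,0],[0,0,0],0],[[-1.8,6.2,3],[0,0,0],0],[[-1.8,6.2,7],[0,0,0],0],[[-1.8,6.2,10],[0,0,0],0],[[-1.8,6.2,11],[0,0,0],0],[[-1.8,6.2,11.8],[0,0,0],0],[[-1.8,6.2,12.6],[0,0,0],0],[[-1.8,6.2,12.6],[0,0,0],0]]'

```text
time_s: 5.2
eef_pos: [552.6, 285.6, 52.4]
ee_rot: [0.0, 0.221, 0.975, -0.0]
force: [1.5, -1.8, -2.2]
grip_width: 0.211
grip_force: 59.7
```

Call:
step_arm --increments '[[[0,0,0.4],[0,0,0],0],[[0,0,0.7],[0,0,0],0],[[0,0,0.8],[0,0,0],0],[[0,0,0.8],[0,0,0],0]]'

```text
time_s: 5.7
eef_pos: [552.6, 285.8, 45.0]
ee_rot: [0.0, 0.221, 0.975, 0.0]
force: [-0.5, -4.1, 5.0]
grip_width: 0.214
grip_force: 60.7
```

Call:
step_arm --increments '[[[0,0,0.2],[0,0,0],0],[[0,0,0.3],[0,0,0],0],[[0,0,0.3],[0,0,0],0]]'

```text
time_s: 6.08
eef_pos: [552.8, 285.8, 44.8]
ee_rot: [0.001, 0.22, 0.975, 0.0]
force: [-10.8, -8.7, 27.9]
grip_width: 0.218
grip_force: 63.1
```

Call:
step_arm --increments '[[[0,0,-0.3],[0,0,0],100],[[0,0,-0.3],[0,0,0],100],[[0,0,-0.3],[0,0,0],100],[[0,0,-0.3],[0,0,0],100],[[0,0,-6],[0,0,0],100],[[0,0,-12],[0,0,0],100],[[0,0,-14],[0,0,0],100],[[0,0,-14],[0,0,0],100]]'

```text
time_s: 7.08
eef_pos: [552.8, 286.1, 182.3]
ee_rot: [0.001, 0.221, 0.975, 0.001]
force: [-0.4, 0.5, -0.9]
grip_width: 0.999
grip_force: 0.0
```

Run:
```python
from rig import ctrl
import cv2,pickle,numpy as np
c=ctrl.capture("wrist");s=ctrl.sense();c["tcp"]=s["eef_pos"];pickle.dump(c,open("w3.pkl","wb"))
cv2.imwrite("pics/w3.png",c["img"][:,:,::-1]);print(s["eef_pos"],s["grip_width"])
```

```text
[552.16660424 285.90327598 180.53165969] 1.00072884862526
```

View pics/w3.png

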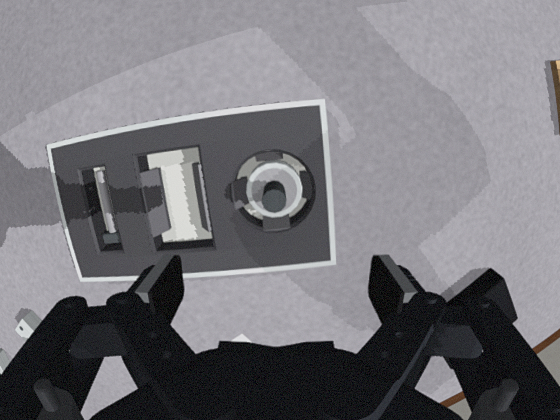

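The chuck sits in the round cutout, centred and upright, at (273,190). The oblong opening has corners at about (140,155), (200,147), (213,246) and (150,252). Next is the clamp.

Call:
step_arm --increments '[[[-32.8,-51.3,0],[0,0,-50],100],[[-32.8,-51.3,0],[0,0,-50],100],[[-32.8,-51.3,0],[0,0,-50],100],[[-32.8,-51.3,0],[0,0,-50],100],[[-32.8,-51.3,0],[0,0,-50],100],[[-32.8,-51.3,0],[0,0,-50],100],[[-32.8,-51.3,0],[0,0,-50],100],[[-32.8,-51.3,0],[0,0,-50],100]]'

```text
time_s: 8.12
eef_pos: [611.9, -196.1, 178.9]
ee_rot: [-0.001, -0.212, 0.977, 0.001]
force: [0.6, 0.1, 0.9]
grip_width: 0.999
grip_force: 0.0
```

Run:
```python
from h import *
from rig import ctrl
c=pickle.load(open("w3.pkl","rb"))
q=np.array([plane(fray(c,*p),34)[:2] for p in((140,155),(200,147),(213,246),(150,252))]);print(np.round(q,1),q.mean(0),np.linalg.norm(q[0]-q[1]),np.linalg.norm(q[1]-q[2]))
d=q[2]-q[1];print(np.degrees(np.arctan2(d[1],d[0])))
from scipy.spatial.transform import Rotation as R
s=ctrl.sense();e=np.r_[s["ee_rot"][1:],s["ee_rot"][0]];M=R.from_quat(e).as_matrix()
print(s["eef_pos"],s["joints"],np.round(M,3).tolist(),"rem tool cm",M.T@(np.array([628,-318,180])-s["eef_pos"])/10,"yaw",np.degrees(np.arctan2(M[1,1],M[0,1])))
```

```text
[[462.9 185.8]
 [484.1 242.4]
 [574.3 207.7]
 [552.6 143. ]] [518.49085571 194.71244949] 60.495116166805545 96.64714341478778
-21.07686367631186
[ 611.87676032 -196.0701934   178.94753357] [-4.92159111e-01  6.15800686e-01  1.17638386e+00  1.22336597e-04
  1.35271293e+00 -2.49072616e+00] [[-0.91, -0.415, -0.003], [-0.415, 0.91, 0.002], [0.002, 0.003, -1.0]] rem tool cm [  3.59104681 -11.76294521  -0.13017543] yaw 114.50778165191994
```

Call:
step_arm --increments '[[[3.6,-11.8,0],[0,0,0],100],[[3.6,-11.8,0],[0,0,0],100],[[3.6,-11.8,0],[0,0,0],100],[[3.6,-11.8,0],[0,0,0],100]]'

```text
time_s: 8.62
eef_pos: [628.3, -315.9, 179.2]
ee_rot: [-0.001, -0.212, 0.977, 0.001]
force: [-0.3, 0.6, -0.1]
grip_width: 1.002
grip_force: 0.0
```

Run:
```python
from rig import ctrl
import cv2,pickle,numpy as np
c=ctrl.capture("wrist");s=ctrl.sense();c["tcp"]=s["eef_pos"];c["rot"]=s["ee_rot"];pickle.dump(c,open("w4.pkl","wb"))
cv2.imwrite("pics/w4.png",c["img"][:,:,::-1]);print(s["eef_pos"],s["joints"])
```

```text
[ 628.61098582 -315.3412533   179.96466782] [-6.31190771e-01  7.63443007e-01  9.19201991e-01  2.53917770e-04
  1.46108556e+00 -2.63089562e+00]
```

View pics/w4.png

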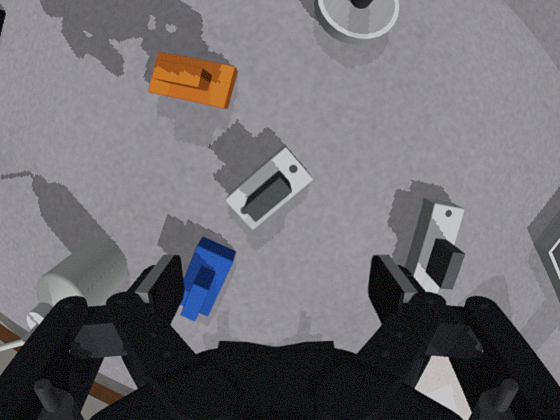

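The short clamp's block has corners at about (288,146), (313,180), (251,230) and (227,195), with the rib along its long side. Blue (208,278) and orange (193,80) are not meant. My angle estimate was off, so I'll compute it.

Run:
```python
from h import *
c=pickle.load(open("w4.pkl","rb"));g=cv2.cvtColor(c["img"],cv2.COLOR_RGB2GRAY).astype(int)
m=np.zeros((420,560),np.uint8);cv2.circle(m,(270,188),56,1,-1)
I=c["img"].astype(int);
q=np.array([plane(fray(c,*p),28)[:2] for p in((288,146),(313,180),(251,230),(227,195))]);print(np.round(q,1),q.mean(0),[np.linalg.norm(q[i]-q[(i+1)%4]) for i in range(4)])
for a,b in((0,3),(1,2)):
    d=q[a]-q[b];print("long axis yaw",np.degrees(np.arctan2(d[1],d[0])))
b=((g>170)&(m>0)).astype(np.uint8);k=max(cv2.findContours(b,0,2)[0],key=cv2.contourArea)
pts=np.array([plane(fray(c,*p[0]),28)[:2] for p in k],np.float32);print(cv2.minAreaRect(pts))
```

```text
[[ 584.  -323.7]
 [ 602.9 -289.4]
 [ 671.4 -322.3]
 [ 649.  -356.5]] [ 626.81346509 -322.99172414] [np.float64(39.0921891423531), np.float64(75.9913677976427), np.float64(40.95019816709458), np.float64(72.76485480097257)]
long axis yaw 153.1609014223186
long axis yaw 154.38835237160916
((628.1851806640625, -323.4356994628906), (38.808006286621094, 75.00784301757812), 65.2040786743164)
```

Call:
step_arm --increments '[[[0.4,-0.7,0],[0,0,50],60],[[0.4,-0.7,0],[0,0,50],60],[[0.4,-0.7,0],[0,0,50],60],[[0.4,-0.7,0],[0,0,50],60],[[0.4,-0.7,0],[0,0,50],60],[[0.4,-0.7,5],[0,0,50],60],[[0.4,-0.7,8],[0,0,50],60],[[0.4,-0.7,8],[0,0,50],60]]'

```text
time_s: 9.68
eef_pos: [627.3, -322.5, 98.9]
ee_rot: [-0.002, 0.22, 0.976, 0.001]
force: [0.6, 0.7, 0.8]
grip_width: 0.603
grip_force: 0.0
```

Call:
step_arm --increments '[[[0,0,4],[0,0,0],60],[[0,0,6],[0,0,0],60],[[0,0,6],[0,0,0],60],[[0,0,6],[0,0,0],0],[[0,0,6],[0,0,0],0],[[0,0,6],[0,0,0],0],[[0,0,6],[0,0,0],0]]'

```text
time_s: 10.55
eef_pos: [628.5, -325.0, 42.8]
ee_rot: [0.001, 0.221, 0.975, -0.001]
force: [-0.5, 0.9, 6.6]
grip_width: 0.175
grip_force: 60.1
```

Call:
step_arm --increments '[[[0,0,-6],[0,0,0],0],[[0,0,-12],[0,0,0],0],[[32.3,42.3,-12],[0,0,-5.5],0],[[32.3,42.3,-12],[0,0,-5.5],0],[[32.3,42.3,-12],[0,0,-5.5],0],[[32.3,42.3,-12],[0,0,-5.5],0],[[32.3,42.3,-12],[0,0,-5.5],0],[[32.3,42.3,-12],[0,0,-5.5],0]]'

```text
time_s: 11.55
eef_pos: [550.0, 44.2, 161.3]
ee_rot: [0.0, 0.174, 0.985, 0.0]
force: [1.0, 0.8, -2.4]
grip_width: 0.176
grip_force: 59.1
```

```bash
cat > rem.py <<'E'
from h import *
from rig import ctrl
import sys
from scipy.spatial.transform import Rotation as R
s=ctrl.sense();e=np.r_[s["ee_rot"][1:],s["ee_rot"][0]];M=R.from_quat(e).as_matrix()
t=np.array([float(a) for a in sys.argv[1:4]])
print(s["eef_pos"],s["force"],s["grip_width"],"rem tool cm",M.T@(t-s["eef_pos"])/10,"yaw",np.degrees(np.arctan2(M[1,1],M[0,1])))
E
python3 rem.py 519 196 160
```

```text
[549.95363645  44.19849566 161.34038564] [ 0.9807634   0.75367469 -2.3739397 ] 0.17558719968981207 rem tool cm [ 8.10086192 13.205838    0.1344936 ] yaw 69.99900287731228
```

Call:
step_arm --increments '[[[8.1,13.2,0],[0,0,0],0],[[8.1,13.2,0],[0,0,0],0],[[8.1,13.2,0],[0,0,0],0],[[8.1,13.2,0],[0,0,0],0],[[8.1,13.2,0],[0,0,0],0]]'

```text
time_s: 12.18
eef_pos: [519.8, 193.5, 161.1]
ee_rot: [-0.0, 0.174, 0.985, -0.0]
force: [0.1, -0.1, -1.8]
grip_width: 0.174
grip_force: 59.2
```

```bash
python3 rem.py 519 196 160
python3 - <<'E'
from rig import ctrl
import cv2,pickle
c=ctrl.capture("wrist");pickle.dump(c,open("w5.pkl","wb"));cv2.imwrite("pics/w5.png",c["img"][:,:,::-1])
E
```

```text
[519.83503453 193.45952972 161.11321644] [ 0.07655349 -0.05210973 -1.84454448] 0.1739050379774945 rem tool cm [0.16537469 0.21018351 0.11126245] yaw 69.99430776694558
```

View pics/w5.png

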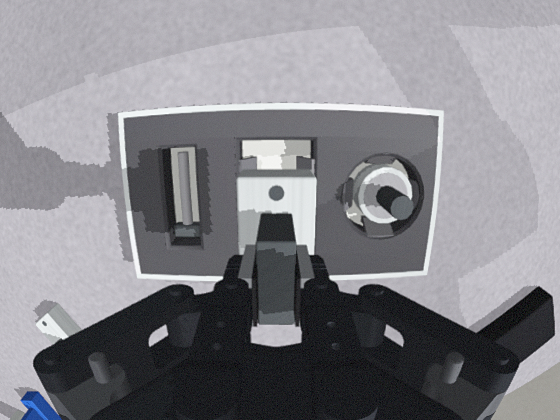

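The clamp hangs square over the oblong cutout, with its near top edge at (276,178). Next I'll check the offset along the rib.

Run:
```python
from h import *
c=pickle.load(open("w5.pkl","rb"));x=np.array([-.94,.342]);y=np.array([.342,.94]);t=np.array([519.8,193.5])
for z in(146,):
    for p in((276,178),(238,180),(316,178)):
        d=plane(fray(c,*p),z)[:2]-t;print(d@x,d@y)
for p in((238,138),(316,138)):
    d=plane(fray(c,*p),34)[:2]-t;print("pocket end",d@x,d@y)
```

```text
38.07364247678277 -0.17857682410960152
37.14833779108475 -19.11494159907018
38.124320495462186 19.74025150579164
pocket end 51.98667293174943 -31.680866281872653
pocket end 51.9427436610906 33.18942959829665
```

Call:
step_arm --increments '[[[0.2,0.1,2],[0,0,0],0],[[0.2,0.1,5],[0,0,0],0],[[0.2,0.1,7.5],[0,0,0],0],[[0.2,0.1,8.5],[0,0,0],0],[[0.2,0.1,9.5],[0,0,0],0],[[0.2,0.1,10.3],[0,0,0],0],[[0.2,0.1,10.9],[0,0,0],0],[[0.2,0.1,11.1],[0,0,0],0]]'

```text
time_s: 13.22
eef_pos: [518.2, 195.6, 50.1]
ee_rot: [0.0, 0.173, 0.985, -0.0]
force: [-0.6, -1.0, -0.3]
grip_width: 0.175
grip_force: 59.4
```

Call:
step_arm --increments '[[[0,0,0.1],[0,0,0],0],[[0,0,0.2],[0,0,0],0],[[0,0,0.2],[0,0,0],0]]'

```text
time_s: 13.6
eef_pos: [518.3, 195.8, 48.8]
ee_rot: [0.0, 0.173, 0.985, 0.0]
force: [-2.7, -0.6, 4.7]
grip_width: 0.175
grip_force: 60.0
```

Call:
step_arm --increments '[[[0,0,0.2],[0,0,0],0],[[0,0,0.3],[0,0,0],0],[[0,0,0.3],[0,0,0],0]]'

```text
time_s: 13.98
eef_pos: [518.3, 196.0, 48.6]
ee_rot: [0.001, 0.173, 0.985, 0.0]
force: [-15.5, -3.5, 35.0]
grip_width: 0.173
grip_force: 64.5
```

It's on the floor of the cutout: 35 N with no further travel. Release and lift.

Call:
step_arm --increments '[[[0,0,-0.4],[0,0,0],60],[[0,0,-0.4],[0,0,0],60],[[0,0,-0.4],[0,0,0],60],[[0,0,-0.4],[0,0,0],60],[[0,0,-6],[0,0,0],60],[[0,0,-12],[0,0,0],60],[[0,0,-14],[0,0,0],60],[[0,0,-14],[0,0,0],60]]'

```text
time_s: 14.98
eef_pos: [518.7, 195.8, 186.2]
ee_rot: [0.001, 0.174, 0.985, 0.0]
force: [-0.1, 0.1, -1.3]
grip_width: 0.601
grip_force: 0.0
```

```bash
python3 rem.py 519 196 160
python3 - <<'E'
from rig import ctrl
import cv2,numpy as np
c=ctrl.capture("wrist");s=ctrl.capture("scene")["img"][100:220,290:470]
a=cv2.resize(s,(600,400),interpolation=2)[:, :];b=cv2.resize(c["img"][90:300,60:480],(560,280))
a=cv2.resize(s,(450,300));cv2.imwrite("pics/w6.png",np.vstack([cv2.copyMakeBorder(a,0,0,0,110,0),b])[:,:,::-1])
E
```

```text
[518.70605596 195.79647634 186.17390674] [-0.14368522  0.08654684 -1.2795596 ] 0.6005303173174622 rem tool cm [-0.01452954  0.02572724  2.61746809] yaw 70.0152801939288
```

View pics/w6.png

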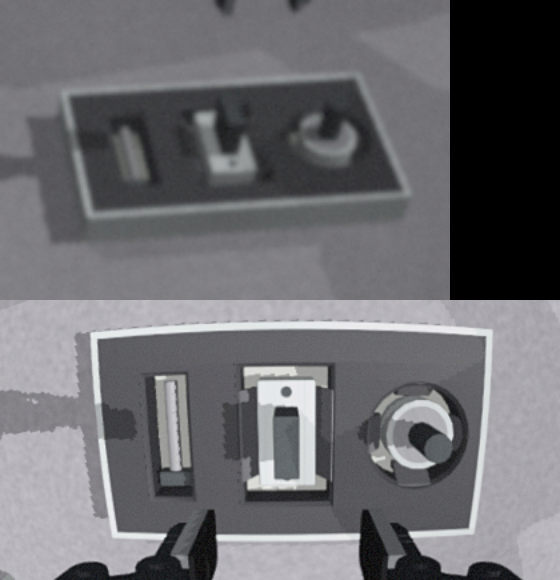

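Both parts look seated and upright: the clamp at (287,430) and the chuck at (418,433) in the lower panel. To check the heights, I'll touch each stem top with the closed fingers. It should be at z = 74.

Call:
step_arm --increments '[[[0,0,4],[0,0,0],0],[[0,0,8],[0,0,0],0],[[0,0,10],[0,0,0],0],[[0,0,10.7],[0,0,0],0],[[0,0,10.9],[0,0,0],0],[[0,0,11.1],[0,0,0],0],[[0,0,11.2],[0,0,0],0],[[0,0,11.3],[0,0,0],0]]' --squeeze 20

```text
time_s: 16.08
eef_pos: [518.6, 195.8, 74.0]
ee_rot: [0.001, 0.173, 0.985, 0.0]
force: [-7.4, -1.7, 19.5]
grip_width: -0.0
grip_force: 9.6
```

Call:
step_arm --increments '[[[0,0,-3],[0,0,0],0],[[0,5,-3],[0,0,0],0],[[0,9.6,-3],[0,0,0],0],[[0,9.6,-2],[0,0,0],0],[[0,9.6,-0.6],[0,0,0],0],[[0,9.6,-0.3],[0,0,0],0],[[0,9.6,-0.1],[0,0,0],0],[[0,9.6,0],[0,0,0],0]]'

```text
time_s: 17.08
eef_pos: [551.2, 285.1, 74.3]
ee_rot: [0.0, 0.174, 0.985, 0.0]
force: [-8.5, -3.2, 19.5]
grip_width: -0.001
grip_force: 9.7
```

Both stem tops are at z ≈ 74, so both parts are fully home. Retreat and hand in.

Call:
step_arm --increments '[[[0,0,-2],[0,0,0],0],[[0,0,-8],[0,0,0],0],[[0,0,-12],[0,0,0],0],[[0,0,-12],[0,0,0],0],[[0,0,-12],[0,0,0],0]]'

```text
time_s: 17.7
eef_pos: [550.7, 285.3, 191.3]
ee_rot: [-0.001, 0.174, 0.985, -0.0]
force: [0.4, -0.0, 0.8]
grip_width: -0.0
grip_force: 0.0
```

```bash
python3 -c "
from rig import ctrl
print(ctrl.sense()['eef_pos'],ctrl.finish_job())"
```

```text
the job is handed in; nothing more can be done
[550.66654222 285.26704812 191.29802946] None
```

The small chuck and the short clamp are both pressed fully home in their cutouts (stem tops touched at z ≈ 74 mm, as expected when seated), and the job was handed in at about 18 s with the arm clear; no verdict was returned.

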